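# Burn-in tower of power modules, potted ones below

### The arm

A 6-joint arm with a two-finger parallel gripper is mounted at the origin on the work surface. World frame = base frame: x ahead of the robot, y to its left, z up, the work surface at z = 0. Lengths are in m, angles in rad, forces in N, time in s.
With the tool pointing down it reaches from about 0.35 to 0.975 m from the base axis. Payload 4.9 kg.
Tool frame: the origin (TCP) lies midway between the tips of the shut fingers; the grasp point (between the pads) lies 19 mm behind it; z points along the fingers, y is the direction in which the jaws open and shut (so a half turn about z gives the same grasp; the last joint's range is limited). The gripper opens to 85 mm and grips with 20 to 120 N. Pads are 22 mm wide; open, the fingers measure 114 mm over their backs; the gripper's body (76 mm by 85 mm) begins 54 mm behind the grasp point. The pads swing forward as they close: fully open they stand 13 mm farther back than shut.
Start: joints at [-1.283, 0.053, 1.613, -0, 1.476, -0.119], TCP at [0.247, -0.574, 0.231] pointing down, gripper open.
Joint ranges: [-3.01, 3.01], [-1.01, 2.22], [0.06, 2.58], [-1.02, 4.17], [0.09, 2.62], [-3.14, 3.14]. Speed limits (rad/s): [2.57, 2.57, 3.14, 3.14, 3.14, 3.14].

### API

Orientations are given as a rotation vector (axis times angle).
In Python, from station import ctrl gives the robot as it stands.
- The arm moves only by the tool play_rows, never from a script. Its argument "motion" is a list that holds one entry, the list of rows, each a list of 7 numbers: the closure, from -1 (fully open) to 1 (shut), then the shift along the tool's x, y, z in cm, then the turn, a rotation vector about the tool's x, y, z in degrees. A call has 1 to 20 rows; each row is the pose to reach, as a shift and turn from the pose measured when the call began, along the tool's axes at that moment; what a row does not reach only later rows make up. A row lasts 1/8 s, in which the tool goes at most 62.5 mm and 10.7 degrees, less where a joint would pass 70% of its speed; a pose out of reach is approached as far as the arm can. A call with a gripper value outside its range is refused whole. The fingers move at their own pace and stop on an object; "newtons" is the grip in N (left out, the last holds). Time passes only in rows, so rows that repeat a pose let the fingers close. It gives the time, the measured TCP pose, the force and the opening at its end, in the units of the state.
- ctrl.get_obs(): the state, without advancing time (a new reading comes with each control period).
- ctrl.get_image(name): name is "side" or "top"; returns a dict with "color" (384x512x3 uint8, red, green, blue), "mtx" (3x3 intrinsics, pixels), "D" ([k1, k2, p1, p2, k3] as OpenCV has them; the pictures are not rectified), "T" (4x4, takes a point from camera to world coordinates). Camera axes: x right, y up, looking along -z (the intrinsics and any distortion apply to the point x, -y, -z); pixel columns grow to the right and rows downward; lengths in m; the calibration is good to about 2 mm. A picture is of the moment at which its call begins. There is no depth.
- ctrl.finish_job(): hands the job in, once; it reports no verdict.
The state is a dict: "t": time; "q": joint angles; "dq": joint speeds; "effort": joint torques, N m; "tool_pos": TCP position; "tool_rot": TCP orientation; "contact_force": force on the tool from outside, world axes, zero at the start; "wrist_torque": the same for the moment, N m; "opening": finger opening in m.
Only numpy, scipy, OpenCV 4.12 (cv2) and the standard library are available. Lean on these libraries where they do the work, as an engineer would, in place of code of your own. Each camera call takes 0.05 s, during which the arm holds its last target.

### The job

Finish the crosswise stack of four power modules on the cooling cradle for burn-in. One heavy, potted module already lies across the rails; of the three look-alikes on the bench one more is potted and much heavier than the other two: feel which by lifting, and lay it beside the first on the free white marks, then lay the two light ones on top at right angles, straight above the rails. Set the modules down gently, do not drop them, and leave the spool, the jar and the screwdriver alone.

Things in the scene. Friction and masses are not known exactly. Their poses are not given: they have to be found in the camera images.
- module_a: one of three loose power modules that look exactly alike: a silver aluminium bar with black ends and a yellow label on top, 160 mm long (its x axis), 36 mm wide (y), 30 mm high (z); origin at the centre of its underside. Lies flat on the bench at the start. Either potted, about 0.55 to 0.75 kg, or unpotted, about 0.16 to 0.24 kg; its centre of mass is at its middle
- module_b: one of three loose power modules that look exactly alike: a silver aluminium bar with black ends and a yellow label on top, 160 mm long (its x axis), 36 mm wide (y), 30 mm high (z); origin at the centre of its underside. Lies flat on the bench at the start. Either potted, about 0.55 to 0.75 kg, or unpotted, about 0.16 to 0.24 kg; its centre of mass is at its middle
- module_c: one of three loose power modules that look exactly alike: a silver aluminium bar with black ends and a yellow label on top, 160 mm long (its x axis), 36 mm wide (y), 30 mm high (z); origin at the centre of its underside. Lies flat on the bench at the start. Either potted, about 0.55 to 0.75 kg, or unpotted, about 0.16 to 0.24 kg; its centre of mass is at its middle
- module_d: the fourth power module, of the same look and size and with the same axes and origin, potted (about 0.55 to 0.75 kg), already lying in its place on the cradle, on one pair of white marks (within about 7 mm of point low_1)
- cradle: the cooling cradle, fixed to the bench (place and yaw vary): a black base 130 mm (its x axis) by 170 mm (y), 12 mm high, with a round fan grille and two grey rails along y, each 18 mm wide and 165 mm long, centred at x = -45 and +45 mm, tops 30 mm above the bench. Origin: centre of the base's underside, at bench height
- low_1 (a point): where the underside's centre of one lower module belongs: cradle x = 0, y = +45 mm, z = 30 mm (rail top). The module lies along the cradle's x axis, on white bands 36 mm wide painted on both rails. Axes as the cradle's
- low_2 (a point): the same for the other lower module, at cradle x = 0, y = -45 mm, z = 30 mm, on the other pair of white bands
- up_1 (a point): where the underside's centre of one upper module belongs: cradle x = +45 mm, y = 0, z = 60 mm, straight above a rail. The module lies along the cradle's y axis, across both lower modules. Axes as the cradle's
- up_2 (a point): the same for the other upper module, at cradle x = -45 mm, y = 0, z = 60 mm, above the other rail
- spool: a white plastic spool standing on end, 60 mm across, 46 mm high; origin at the centre of its underside. It belongs where it is
- cleaner: a white jar with a blue cap, 52 mm across, 85 mm high; origin at the centre of its underside. It belongs where it is
- driver: a screwdriver with an orange handle, 170 mm long along its x axis, lying on the bench in line with the modules. It belongs where it is
Mind the look-alikes: they are no part of the job. What is shaped like the module_b but purple is not meant.

How it is judged:
By the outcome, as a careful person would: the job done as asked, in the order asked, and still so for the second after the job is handed in, with the robot touching nothing.
It also fails if it takes over 72 s, if anything falls off the work surface, if the arm or the gripper's body presses on something with over 40 N, if the wrist force passes 120 N, or if a joint passes its speed limit or range.

## Working session

There is one attempt and no reset: what is moved stays moved. The work goes in short steps, Python scripts to look and compute and a tool call to move; the robot and the scene stay as the last step left them, time stands still between calls to the robot, and variables do not carry over. Pictures are saved under pics/ and viewed, and the job is handed in when it is done.

Besides the shell and the picture viewer there is one more tool, called after "Emit:" in YAML: its name, and indented under it one key for each argument. play_rows: Moves the arm, as the interface text tells. Its arguments: {"type":"object","properties":{"motion":{"type":"array"},"newtons":{"type":"number"}},"required":["motion"]}

```bash
ls; mkdir -p pics
python3 - <<'E'
from station import ctrl
import cv2,numpy as np
o=ctrl.get_obs()
for k in o: print(k,np.round(o[k],4))
for n in("top","side"):
    im=ctrl.get_image(n)
    cv2.imwrite(f"pics/{n}0.png",im["color"][:,:,::-1])
    print(n,im["mtx"],im["D"],np.round(im["T"],4))
E
```

```text
pics
t 0.0
q [-1.283   0.0534  1.6143  0.      1.476  -0.119 ]
dq [ 0.0007 -0.0006 -0.0001  0.0012 -0.0002  0.0001]
effort [ 1.70000e-03 -3.93678e+01 -3.70180e+01 -0.00000e+00  7.10000e-03
  0.00000e+00]
tool_pos [ 0.2471 -0.5734  0.2301]
tool_rot [-3.0748e+00 -6.3410e-01  2.0000e-04]
contact_force [-0.5368  0.304  -0.0592]
wrist_torque [-0.0311  0.0197 -0.0149]
opening 0.0857
top [[400.59093462   0.         258.86732327]
 [  0.         400.59093462 187.27208942]
 [  0.           0.           1.        ]] [-0.11122353  0.          0.          0.          0.        ] [[-0.0292  0.9948 -0.098   0.417 ]
 [-0.9996 -0.0284  0.0093  0.0182]
 [ 0.0065  0.0982  0.9951  1.0861]
 [ 0.      0.      0.      1.    ]]
side [[363.81988816   0.         256.7740893 ]
 [  0.         363.81988816 192.53471959]
 [  0.           0.           1.        ]] [-0.08277834  0.          0.          0.          0.        ] [[-0.9989  0.0393 -0.0259  0.4792]
 [-0.0418 -0.4885  0.8716  0.874 ]
 [ 0.0216  0.8717  0.4896  0.5481]
 [ 0.      0.      0.      1.    ]]
```

View pics/top0.png

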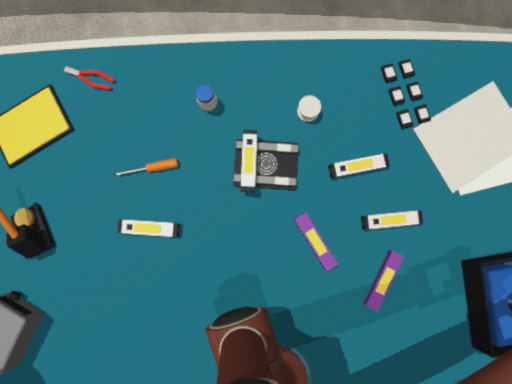

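View pics/side0.png

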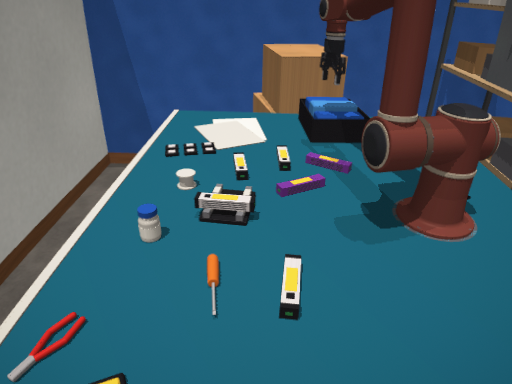

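```bash
cat > h.py <<'E'
from station import ctrl
import cv2,numpy as np
from scipy.spatial.transform import Rotation as R
F=np.diag([1,-1,-1.])
def proj(P,im):
    T=im["T"];Rc=F@T[:3,:3].T;t=-Rc@T[:3,3]
    return cv2.projectPoints(np.asarray(P,float).reshape(-1,3),cv2.Rodrigues(Rc)[0],t,im["mtx"],np.asarray(im["D"],float))[0].reshape(-1,2)
def back(px,z,im):
    u=cv2.undistortPoints(np.asarray(px,float).reshape(-1,1,2),im["mtx"],np.asarray(im["D"],float)).reshape(-1,2)
    d=np.c_[u,np.ones(len(u))]@F.T@im["T"][:3,:3].T
    o=im["T"][:3,3]; return o+d*((z-o[2])/d[:,2])[:,None]
def ortho(im,cx,cy,z,half=0.12,mm=0.5):
    "image up=+x, left=+y ; pixel (c,r): x=cx+half-r*mm, y=cy+half-c*mm"
    n=int(2*half*1000/mm);r,c=np.mgrid[0:n,0:n]
    P=np.stack([cx+half-r*mm/1000,cy+half-c*mm/1000,np.full(r.shape,z)],-1)
    m=proj(P,im).reshape(n,n,2).astype(np.float32)
    return cv2.remap(im["color"],m[...,0],m[...,1],cv2.INTER_CUBIC)
E
python3 - <<'E'
from h import *
im=ctrl.get_image("top"); print(ctrl.get_obs()["t"])
for n,p,z in [("1",(359,166),.03),("2",(392,220),.03),("3",(149,229),.03),("d",(249,160),.06),("cr",(266,164),.03),("spool",(309,108),.0),("jar",(205,100),.0),("drv",(150,168),.0),("p1",(316,242),.03)]:
    print(n,back([p],z,im).round(3))
W=[]
for p in [(359,166),(392,220),(149,229)]:
    c=back([p],.03,im)[0]; W.append(ortho(im,c[0],c[1],.03,.1,.75))
cv2.imwrite("pics/mods.png",np.hstack(W)[:,:,::-1])
c=back([(266,164)],.03,im)[0]; print(c)
cv2.imwrite("pics/cr.png",np.hstack([ortho(im,.47,0,.03,.13,.7),ortho(im,.47,0,.06,.13,.7)])[:,:,::-1])
E
```

```text
0.15
1 [[ 0.571 -0.262  0.03 ]]
2 [[ 0.423 -0.344  0.03 ]]
3 [[0.418 0.302 0.03 ]]
d [[0.59  0.032 0.06 ]]
cr [[ 0.583 -0.013  0.03 ]]
spool [[ 0.743 -0.139  0.   ]]
jar [[0.774 0.152 0.   ]]
drv [[0.586 0.306 0.   ]]
p1 [[ 0.372 -0.138  0.03 ]]
[ 0.58275131 -0.01251589  0.03      ]
```

View pics/mods.png

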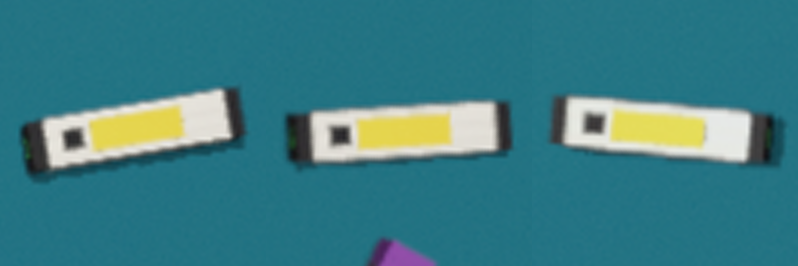

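View pics/cr.png

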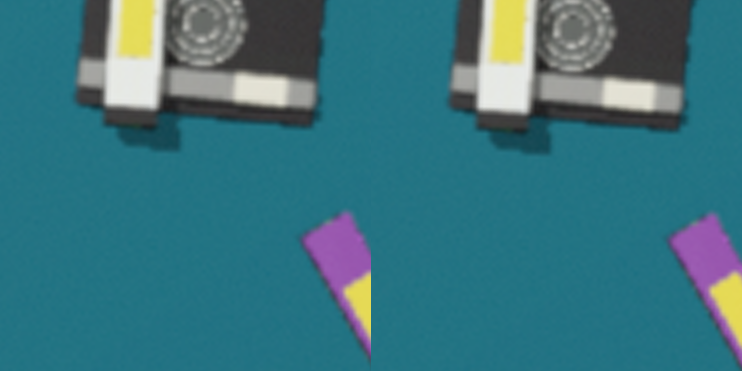

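```bash
cat >> h.py <<'E'
def rect(o,mask,cx,cy,half,mm):
    k=np.ones((9,9),np.uint8);mask=cv2.morphologyEx(mask.astype(np.uint8),cv2.MORPH_CLOSE,k)
    cs=cv2.findContours(mask,cv2.RETR_EXTERNAL,cv2.CHAIN_APPROX_NONE)[0]
    c=max(cs,key=cv2.contourArea);(u,v),(w,h),a=cv2.minAreaRect(c)
    b=cv2.boxPoints(((u,v),(w,h),a))
    e=b[1]-b[0] if np.linalg.norm(b[1]-b[0])>np.linalg.norm(b[2]-b[1]) else b[2]-b[1]
    # px->world dir
    yaw=np.degrees(np.arctan2(-e[0],-e[1]))%180
    return cx+half-v*mm/1000,cy+half-u*mm/1000,yaw,sorted((w*mm,h*mm))
def box(x,y,yaw,z0=0,z1=.03,L=.16,W=.036):
    c,s=np.cos(np.radians(yaw)),np.sin(np.radians(yaw))
    return np.array([[x+c*a*L/2-s*b*W/2,y+s*a*L/2+c*b*W/2,z] for z in(z0,z1) for a,b in((1,1),(1,-1),(-1,-1),(-1,1))])
def draw(img,im,P,col):
    q=np.round(proj(P,im)*8).astype(int)
    for i in range(4):
        for a,b in((i,(i+1)%4),(i+4,(i+1)%4+4),(i,i+4)): cv2.line(img,q[a].tolist(),q[b].tolist(),col,1,cv2.LINE_AA,3)
E
python3 - <<'E'
from h import *
im=ctrl.get_image("top")
for n,p,z in [("1",(359,166),.03),("2",(392,220),.03),("3",(149,229),.03),("d",(249,160),.06)]:
    c=back([p],z,im)[0]; o=ortho(im,c[0],c[1],z,.11,.5)
    h=cv2.cvtColor(o,cv2.COLOR_RGB2HSV)
    # whole top incl. black: not teal
    yel=(h[...,0]>18)&(h[...,0]<36)&(h[...,1]>90)&(h[...,2]>120)
    wht=(h[...,1]<50)&(h[...,2]>150)
    if n!="d": print(n,"silver",np.round(rect(o,wht|yel,c[0],c[1],.11,.5)[:3],4),rect(o,wht|yel,c[0],c[1],.11,.5)[3])
    r=rect(o,yel,c[0],c[1],.11,.5);print("   yellow",np.round(r[:3],4),r[3])
    teal=(h[...,0]>80)&(h[...,0]<110)&(h[...,1]>100)
    if n!="d":r=rect(o,~teal&(h[...,0]<120),c[0],c[1],.11,.5);print("   all",np.round(r[:3],4),r[3])
cv2.imwrite("pics/cr2.png",np.hstack([ortho(im,.583,-.01,.03,.13,.7),ortho(im,.583,-.01,.06,.13,.7)])[:,:,::-1])
E
```

```text
1 silver [ 0.5748 -0.2645 99.5468] [38.12368392944336, 138.05210876464844]
   yellow [ 0.5747 -0.2646 99.3021] [23.475969314575195, 68.98165893554688]
   all [ 0.5735 -0.2615 99.4623] [41.839534759521484, 164.15237426757812]
2 silver [ 0.4251 -0.3476 93.5137] [38.432003021240234, 138.4147491455078]
   yellow [ 0.4247 -0.3478 93.252 ] [22.787111282348633, 69.24626922607422]
   all [ 0.4242 -0.3441 93.4239] [42.00607681274414, 165.5330352783203]
3 silver [ 0.4225  0.3078 84.6047] [39.11759567260742, 138.66905212402344]
   yellow [ 0.4219  0.3078 84.9994] [22.109275817871094, 69.0237808227539]
   all [ 0.4216  0.305  84.992 ] [42.02709197998047, 164.24688720703125]
   yellow [5.911000e-01 3.350000e-02 1.761215e+02] [22.380823135375977, 68.24164581298828]
```

View pics/cr2.png

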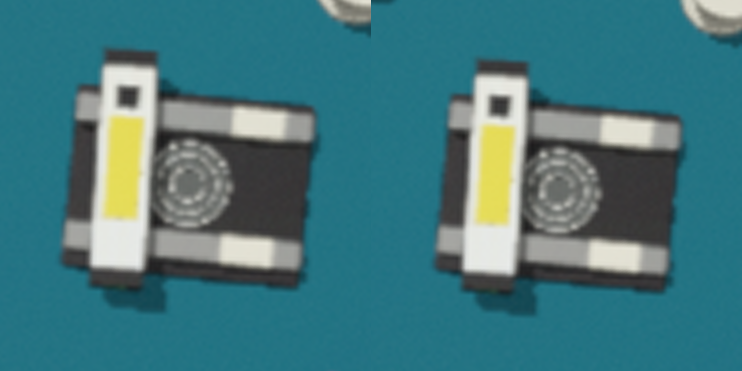

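Run:
```python
from h import *
im=ctrl.get_image("top"); sd=ctrl.get_image("side")
cx,cy,mm,half=.583,-.01,.5,.13
o=ortho(im,cx,cy,.03,half,mm);h=cv2.cvtColor(o,cv2.COLOR_RGB2HSV)
w=(lambda a:(a[...,0].astype(int)-a[...,2]>10)&(a[...,0]>190))(o)
yel=(h[...,1]>90)
w=(w&~yel).astype(np.uint8);n,l,s,c=cv2.connectedComponentsWithStats(w)
B=[]
for i in range(1,n):
    if s[i][4]>500:
        r=cv2.minAreaRect(cv2.findContours((l==i).astype(np.uint8),0,1)[0][0])
        p=np.array([cx+half-r[0][1]*mm/1000,cy+half-r[0][0]*mm/1000]);print(p.round(4),c[i],np.array(r[1])*mm,r[2],s[i][4]*mm*mm)
        if c[i][0]>250 and 500<s[i][4]<4000:B.append(p)
if len(B)==2:
    B.sort(key=lambda p:-p[0]); ex=B[0]-B[1];yaw=np.arctan2(ex[1],ex[0]);print("len",np.linalg.norm(ex),"yaw",np.degrees(yaw))
    low2=(B[0]+B[1])/2;ey=np.array([-np.sin(yaw),np.cos(yaw)]);C=low2+.045*ey;e=ex/np.linalg.norm(ex)
    print("cradle",C,"low1",C+.045*ey,"low2",low2,"up",C+.045*e,C-.045*e)
    g=np.degrees(yaw)
    A=[(.5748,-.2646,99.4,0),(.4249,-.3477,93.4,0),(.4222,.3078,84.8,0),(.5911,.0335,176.1,.03)]
    for nm,I in(("top",im),("side",sd)):
        v=I["color"][:,:,::-1].copy()
        for a in A: draw(v,I,box(*a[:3],a[3],a[3]+.03),(0,0,255))
        draw(v,I,box(*C,g,0,.012,.13,.17),(0,255,0))
        for k in(1,-1): draw(v,I,box(*(C+k*.045*e),g,.012,.03,.018,.165),(255,0,255))
        S=(slice(90,260),slice(110,440)) if nm=="top" else (slice(140,330),slice(180,340))
        q=v[S];f=min(800/q.shape[1],600/q.shape[0]);cv2.imwrite(f"pics/ov_{nm}.png",cv2.resize(q,None,fx=f,fy=f,interpolation=cv2.INTER_CUBIC))
```

```text
[ 0.6269 -0.061 ] [361.30040323 171.77903226] [36.77370453 17.834692  ] 6.34019136428833 620.0
[0.5964 0.034 ] [170.27007562 232.98739647] [30.84103584 77.85337067] 3.5137505531311035 694.25
[ 0.5374 -0.052 ] [344.28514536 351.15531661] [36.8055191  17.98787117] 5.29008150100708 627.75
len 0.08991029171295385 yaw -5.75262682138467
cradle [ 0.58664457 -0.01170536] low1 [0.59115508 0.03306802] low2 [ 0.58213405 -0.05647874] up [ 0.63141794 -0.01621588] [ 0.54187119 -0.00719484]
```

View overlays.

View pics/ov_top.png

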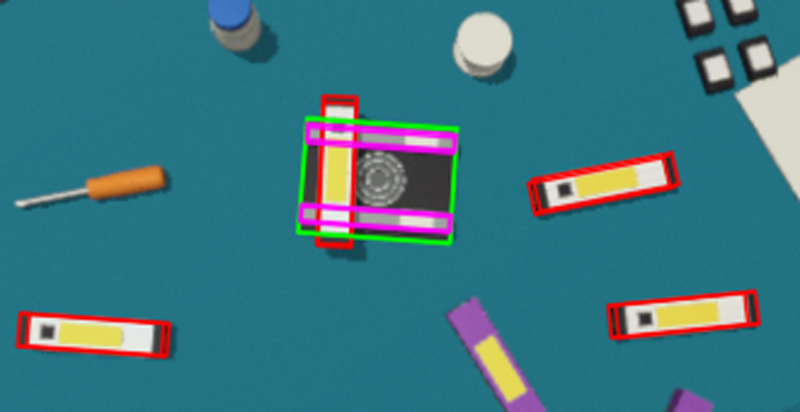

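View pics/ov_side.png

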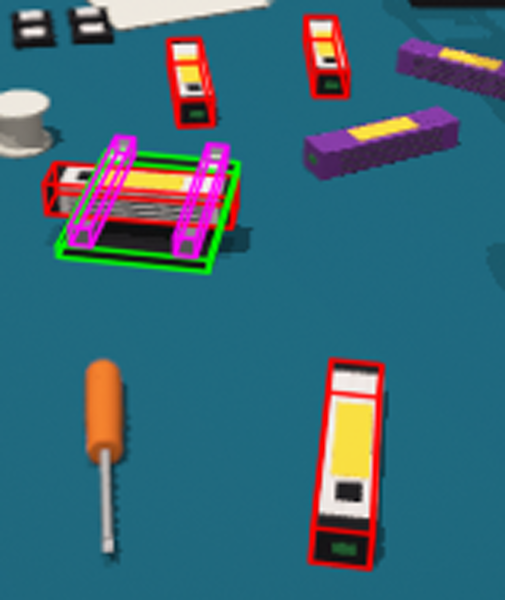

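```bash
cat >> h.py <<'E'
def plan(*tg):
    "tg: (x,y,z,yaw of tool x)"
    o=ctrl.get_obs();p=np.array(o["tool_pos"]);Rm=R.from_rotvec(o["tool_rot"])
    print("t",round(o["t"],2),"q",np.degrees(o["q"]).round(0),"F",np.round(o["contact_force"],2),"op",round(float(o["opening"]),4),"pos",p.round(4),"yaw",np.degrees(np.arctan2(*Rm.as_matrix()[[1,0],0])).round(2))
    for x,y,z,w in tg:
        c,s=np.cos(np.radians(w)),np.sin(np.radians(w))
        G=R.from_matrix(np.array([[c,s,0],[s,-c,0],[0,0,-1.]]))
        d=Rm.inv().apply(np.array([x,y,z])-p)*100
        print((x,y,z,w),"->",d.round(2),np.degrees((Rm.inv()*G).as_rotvec()).round(1))
E
python3 -c "
from h import *
plan((.4249,-.3477,.10,93.4),(.4249,-.3477,.05,93.4),(.4249,-.3477,.004,93.4))"
```

```text
t 0.3 q [-74.   3.  92.   0.  85.  -7.] F [-0.39  0.1   0.68] op 0.0852 pos [ 0.2472 -0.5738  0.2309] yaw 23.31
(0.4249, -0.3477, 0.1, 93.4) -> [ 25.26 -13.72  13.1 ] [ -0.   -0.  -70.1]
(0.4249, -0.3477, 0.05, 93.4) -> [ 25.26 -13.72  18.1 ] [ -0.   -0.  -70.1]
(0.4249, -0.3477, 0.004, 93.4) -> [ 25.26 -13.72  22.7 ] [ -0.   -0.  -70.1]
```

Emit:
play_rows:
  motion:
    - [[-0.4,25.26,-13.72,13.1,0,0,-70.1],[-0.4,25.26,-13.72,13.1,0,0,-70.1],[-0.4,25.26,-13.72,13.1,0,0,-70.1],[-0.4,25.26,-13.72,13.1,0,0,-70.1],[-0.4,25.26,-13.72,13.1,0,0,-70.1],[-0.4,25.26,-13.72,13.1,0,0,-70.1],[-0.4,25.26,-13.72,13.1,0,0,-70.1],[-0.4,25.26,-13.72,15,0,0,-70.1],[-0.4,25.26,-13.72,17,0,0,-70.1]]
  newtons: 50

```text
t: 1.42
tool_pos: [0.4246, -0.3477, 0.0595]
tool_rot: [-2.156, -2.284, -0.001]
contact_force: [0.9, -1.1, -0.9]
opening: 0.0598
```

```bash
python3 -c "
from h import *
plan((.4249,-.3477,.03,93.4),(.4249,-.3477,.004,93.4),(.4249,-.3477,.024,93.4))"
```

```text
t 1.43 q [-47.   3. 110.   0.  67. -50.] F [ 0.9  -1.06 -0.94] op 0.0598 pos [ 0.4246 -0.3477  0.0595] yaw 93.31
(0.4249, -0.3477, 0.03, 93.4) -> [-0.01  0.03  2.95] [-0.  -0.1 -0.1]
(0.4249, -0.3477, 0.004, 93.4) -> [-0.01  0.03  5.55] [-0.  -0.1 -0.1]
(0.4249, -0.3477, 0.024, 93.4) -> [-0.01  0.03  3.55] [-0.  -0.1 -0.1]
```

Emit:
play_rows:
  motion:
    - [[-0.4,0,0.03,2.5,0,0,0],[-0.4,0,0.03,4.5,0,0,0],[-0.4,0,0.03,5.5,0,0,0],[0.6,0,0.03,5.5,0,0,0],[0.6,0,0.03,5.5,0,0,0],[0.6,0,0.03,5.5,0,0,0],[0.6,0,0.03,5.5,0,0,0],[0.6,0,0.03,4.5,0,0,0],[0.6,0,0.03,3.5,0,0,0],[0.6,0,0.03,3.5,0,0,0],[0.6,0,0.03,3.5,0,0,0]]

```text
t: 2.8
tool_pos: [0.4248, -0.3475, 0.0246]
tool_rot: [-2.156, -2.284, -0.001]
contact_force: [-0.2, -0.1, -6.6]
opening: 0.0348
```

```bash
python3 -c "
from h import *
plan((.4249,-.3477,.004,93.4))
im=ctrl.get_image('side');cv2.imwrite('pics/l1.png',cv2.resize(im['color'][110:230,180:380,::-1],None,fx=4,fy=4))
plan((.5748,-.2646,.1,99.4),(.5748,-.2646,.004,99.4))"
```

```text
t 2.8 q [-47.   6. 111.   0.  63. -50.] F [-0.2  -0.12 -6.65] op 0.0348 pos [ 0.4248 -0.3475  0.0246] yaw 93.31
(0.4249, -0.3477, 0.004, 93.4) -> [-0.02  0.    2.06] [-0.  -0.  -0.1]
t 2.85 q [-47.   6. 111.   0.  63. -50.] F [-0.31 -0.53 -5.84] op 0.0351 pos [ 0.4247 -0.3474  0.0243] yaw 93.31
(0.5748, -0.2646, 0.1, 99.4) -> [ 7.41 15.46 -7.57] [-0.  -0.1 -6.1]
(0.5748, -0.2646, 0.004, 99.4) -> [ 7.39 15.47  2.03] [-0.  -0.1 -6.1]
```

View pics/l1.png

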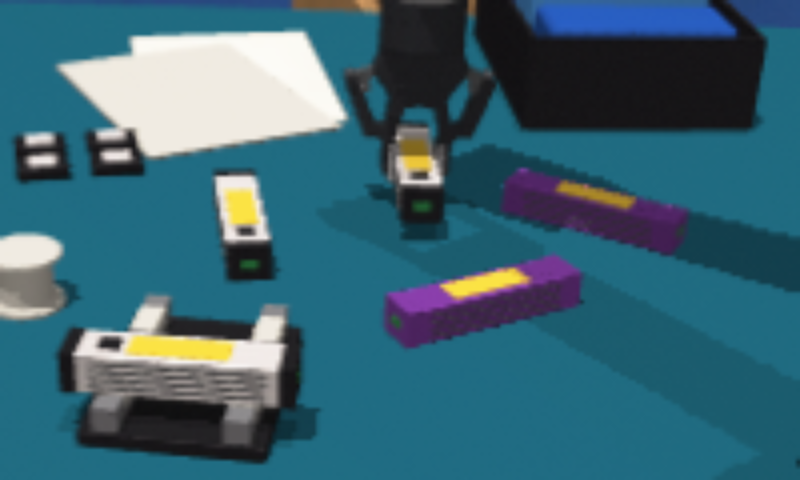

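```bash
python3 -c "
from h import *
plan((.4249,-.3477,.08,93.4),(.5821,-.0565,.11,174.2))"
```

```text
t 2.85 q [-47.   6. 111.   0.  63. -50.] F [-0.31 -0.53 -5.84] op 0.0351 pos [ 0.4247 -0.3474  0.0243] yaw 93.31
(0.4249, -0.3477, 0.08, 93.4) -> [-0.03  0.02 -5.57] [-0.  -0.1 -0.1]
(0.5821, -0.0565, 0.11, 174.2) -> [28.14 17.39 -8.54] [  0.   -0.1 -80.9]
```

Emit:
play_rows:
  motion:
    - [[0.6,0,0,-2.5,0,0,0],[0.6,0,0,-5.5,0,0,0],[0.6,4,2.5,-8.5,0,0,-10],[0.6,8,5,-8.5,0,0,-20],[0.6,12,7.5,-8.5,0,0,-30],[0.6,16,10,-8.5,0,0,-40],[0.6,20,12.4,-8.5,0,0,-50],[0.6,24,14.8,-8.5,0,0,-60],[0.6,27,16.7,-8.5,0,0,-70],[0.6,28.14,17.39,-8.5,0,0,-78],[0.6,28.14,17.39,-8.5,0,0,-80.9],[0.6,28.14,17.39,-8.5,0,0,-80.9]]
  newtons: 60

```text
t: 4.35
tool_pos: [0.5816, -0.0562, 0.1087]
tool_rot: [-0.159, -3.135, -0.002]
contact_force: [-0.0, 0.2, -6.2]
opening: 0.0349
```

Run:
```python
from h import *
plan((.5821,-.0565,.06,174.2),(.5821,-.0565,.035,174.2))
im=ctrl.get_image('side')
v=im["color"][:,:,::-1].copy();o=ctrl.get_obs();p=o["tool_pos"]
draw(v,im,box(p[0],p[1],174.2,p[2]-.0045,p[2]+.0255),(0,0,255))
cv2.imwrite('pics/l2.png',cv2.resize(v[90:250,150:320],None,fx=3.7,fy=3.7))
```

```text
t 4.35 q [-13.   4. 104.   0.  73. -97.] F [-0.05  0.16 -6.17] op 0.0349 pos [ 0.5816 -0.0562  0.1087] yaw 174.2
(0.5821, -0.0565, 0.06, 174.2) -> [-0.06 -0.04  4.87] [ 0.1 -0.1  0. ]
(0.5821, -0.0565, 0.035, 174.2) -> [-0.07 -0.04  7.37] [ 0.1 -0.1  0. ]
```

View pics/l2.png

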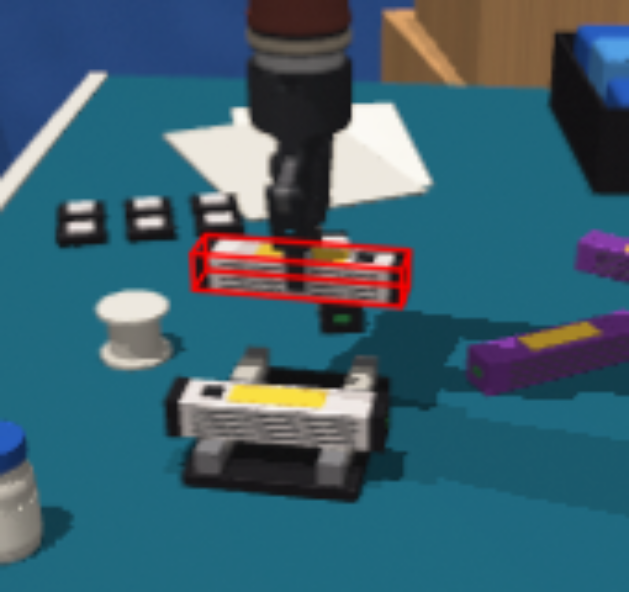

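Emit:
play_rows:
  motion:
    - [[0.6,-0.06,-0.04,3,0,0,0],[0.6,-0.06,-0.04,5.5,0,0,0],[0.6,-0.06,-0.04,6.6,0,0,0],[0.6,-0.06,-0.04,7.0,0,0,0],[0.6,-0.06,-0.04,7.2,0,0,0],[0.6,-0.06,-0.04,7.3,0,0,0],[0.6,-0.06,-0.04,7.3,0,0,0]]

```text
t: 5.28
tool_pos: [0.5826, -0.0568, 0.0366]
tool_rot: [-0.16, -3.137, -0.002]
contact_force: [-0.7, 0.4, -6.1]
opening: 0.0349
```

```bash
python3 -c "
from h import *
plan((.5821,-.0565,.0345,174.2))"
```

```text
t 5.28 q [-13.   9. 106.   0.  65. -97.] F [-0.65  0.37 -6.13] op 0.0349 pos [ 0.5826 -0.0568  0.0366] yaw 174.16
(0.5821, -0.0565, 0.0345, 174.2) -> [0.05 0.03 0.21] [ 0.1 -0.1 -0. ]
```

Emit:
play_rows:
  motion:
    - [[0.6,0.05,0.03,0.08,0,0,0],[0.6,0.05,0.03,0.14,0,0,0],[0.6,0.05,0.03,0.2,0,0,0],[0.6,0.05,0.03,0.22,0,0,0],[0.6,0.05,0.03,0.22,0,0,0]]

```text
t: 5.9
tool_pos: [0.5822, -0.0565, 0.0347]
tool_rot: [-0.16, -3.137, -0.002]
contact_force: [-1.6, 1.2, -2.3]
opening: 0.0349
```

Emit:
play_rows:
  motion:
    - [[0.6,0,0,0.05,0,0,0],[0.6,0,0,0.08,0,0,0],[0.6,0,0,0.08,0,0,0]]

```text
t: 6.28
tool_pos: [0.5822, -0.0565, 0.0347]
tool_rot: [-0.16, -3.136, -0.002]
contact_force: [-4.6, 0.7, 3.1]
opening: 0.0352
```

Emit:
play_rows:
  motion:
    - [[-0.2,0,0,0.03,0,0,0],[-0.2,0,0,0.0,0,0,0],[-0.2,0,0,0.0,0,0,0],[-0.2,0,0,-2,0,0,0],[-0.2,0,0,-5,0,0,0],[-0.2,0,0,-8,0,0,0]]

```text
t: 7.02
tool_pos: [0.5827, -0.0567, 0.1171]
tool_rot: [0.16, 3.137, 0.001]
contact_force: [-0.0, -0.3, 0.4]
opening: 0.0512
```

```bash
python3 -c "
from h import *
plan((.5748,-.2646,.11,99.4),(.5748,-.2646,.05,99.4))"
```

```text
t 7.03 q [-13.   3. 103.   0.  73. -97.] F [-0.05 -0.29  0.44] op 0.0512 pos [ 0.5827 -0.0567  0.1171] yaw 174.17
(0.5748, -0.2646, 0.11, 99.4) -> [ -1.33 -20.77   0.69] [ 0.  -0.  74.8]
(0.5748, -0.2646, 0.05, 99.4) -> [ -1.33 -20.77   6.69] [ 0.  -0.  74.8]
```

Emit:
play_rows:
  motion:
    - [[-0.4,-1.33,-20.77,0.7,0,0,74.8],[-0.4,-1.33,-20.77,0.7,0,0,74.8],[-0.4,-1.33,-20.77,0.7,0,0,74.8],[-0.4,-1.33,-20.77,0.7,0,0,74.8],[-0.4,-1.33,-20.77,0.7,0,0,74.8],[-0.4,-1.33,-20.77,0.7,0,0,74.8],[-0.4,-1.33,-20.77,0.7,0,0,74.8],[-0.4,-1.33,-20.77,3.5,0,0,74.8],[-0.4,-1.33,-20.77,6.5,0,0,74.8],[-0.4,-1.33,-20.77,6.5,0,0,74.8]]

```text
t: 8.28
tool_pos: [0.5733, -0.2637, 0.0503]
tool_rot: [-2.03, -2.392, -0.0]
contact_force: [-0.8, 0.4, -1.6]
opening: 0.0599
```

```bash
python3 -c "
from h import *
plan((.5748,-.2646,.0045,99.4))
im=ctrl.get_image('top')
v=im['color'][:,:,::-1].copy()
draw(v,im,box(.5821,-.0565,174.25,.03,.06),(0,0,255))
cv2.imwrite('pics/l3.png',cv2.resize(v[100:220,200:400],None,fx=4,fy=4))
"
```

```text
t 8.28 q [-31.  14.  99.   0.  68. -41.] F [-0.81  0.38 -1.56] op 0.0599 pos [ 0.5733 -0.2637  0.0503] yaw 99.36
(0.5748, -0.2646, 0.0045, 99.4) -> [-0.13  0.14  4.58] [-0.2 -0.2 -0. ]
```

View pics/l3.png

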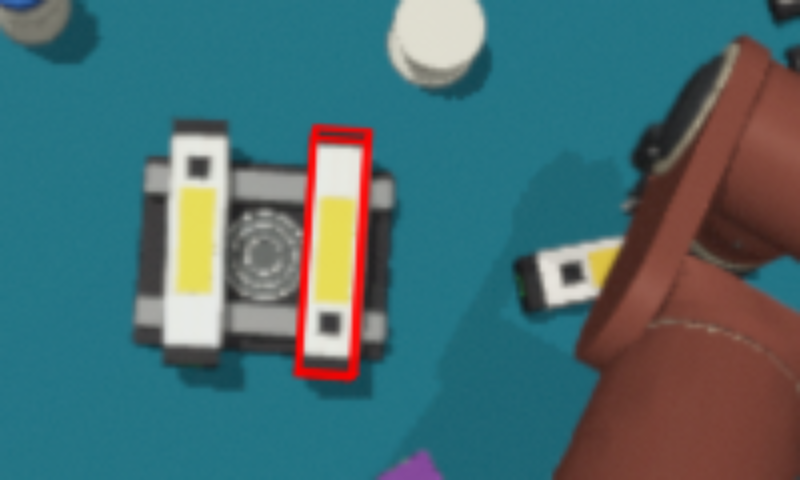

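Emit:
play_rows:
  motion:
    - [[-0.4,-0.13,0.14,2,-0.2,-0.2,0],[-0.4,-0.13,0.14,3.8,-0.2,-0.2,0],[-0.4,-0.13,0.14,4.55,-0.2,-0.2,0],[-0.4,-0.13,0.14,4.55,-0.2,-0.2,0],[0.6,-0.13,0.14,4.55,-0.2,-0.2,0],[0.6,-0.13,0.14,4.55,-0.2,-0.2,0],[0.6,-0.13,0.14,4.55,-0.2,-0.2,0],[0.6,-0.13,0.14,4.55,-0.2,-0.2,0],[0.6,-0.13,0.14,3.5,-0.2,-0.2,0],[0.6,-0.13,0.14,2.5,-0.2,-0.2,0],[0.6,-0.13,0.14,2.5,-0.2,-0.2,0],[0.6,-0.13,0.14,2.5,-0.2,-0.2,0]]
  newtons: 40

```text
t: 9.82
tool_pos: [0.576, -0.2653, 0.0271]
tool_rot: [2.03, 2.393, 0.002]
contact_force: [0.0, 0.0, -1.7]
opening: 0.035
```

```bash
python3 -c "
from h import *
plan((.5748,-.2646,.15,99.4),(.6314,-.0162,.15,84.25))"
```

```text
t 9.82 q [-31.  16.  99.   0.  65. -41.] F [ 0.02  0.03 -1.69] op 0.035 pos [ 0.576  -0.2653  0.0271] yaw 99.37
(0.5748, -0.2646, 0.15, 99.4) -> [  0.07  -0.07 -12.3 ] [ 0.2  0.1 -0. ]
(0.6314, -0.0162, 0.15, 84.25) -> [ 23.65   9.56 -12.31] [ 0.2  0.1 15.1]
```

Emit:
play_rows:
  motion:
    - [[0.6,0,0,-3.5,0,0,0],[0.6,0,0,-7.5,0.2,0,0],[0.6,3,1.2,-11,0.2,0.1,2],[0.6,7,2.8,-12.3,0.2,0.1,4.5],[0.6,11,4.5,-12.3,0.2,0.1,7],[0.6,15,6,-12.3,0.2,0.1,10],[0.6,19,7.7,-12.3,0.2,0.1,12.5],[0.6,22,8.9,-12.3,0.2,0.1,15.1],[0.6,23.65,9.56,-12.3,0.2,0.1,15.1],[0.6,23.65,9.56,-12.3,0.2,0.1,15.1],[0.6,23.65,9.56,-12.3,0.2,0.1,15.1]]

```text
t: 11.2
tool_pos: [0.6312, -0.0173, 0.1497]
tool_rot: [-2.33, -2.107, 0.001]
contact_force: [-0.9, -0.4, -1.4]
opening: 0.0354
```

```bash
python3 -c "
from h import *
plan((.6314,-.0162,.07,84.25),(.6314,-.0162,.065,84.25))"
```

```text
t 11.2 q [-8.  7. 96. -0. 77. -3.] F [-0.92 -0.38 -1.4 ] op 0.0354 pos [ 0.6312 -0.0173  0.1497] yaw 84.24
(0.6314, -0.0162, 0.07, 84.25) -> [0.11 0.01 7.97] [-0.  0. -0.]
(0.6314, -0.0162, 0.065, 84.25) -> [0.11 0.01 8.47] [-0.  0. -0.]
```

Emit:
play_rows:
  motion:
    - [[0.6,0.05,0,3.5,0,0,0],[0.6,0.05,0,6,0,0,0],[0.6,0.05,0,7.6,0,0,0],[0.6,0.05,0,8.1,0,0,0],[0.6,0.05,0,8.3,0,0,0],[0.6,0.05,0,8.4,0,0,0],[0.6,0.05,0,8.45,0,0,0],[0.6,0.05,0,8.45,0,0,0]]

```text
t: 12.2
tool_pos: [0.6321, -0.0173, 0.0675]
tool_rot: [2.329, 2.106, -0.0]
contact_force: [-5.4, -1.5, 5.7]
opening: 0.0352
```

```bash
python3 -c "
from h import *
plan((.6314,-.0162,.065,84.25))
im=ctrl.get_image('side')
cv2.imwrite('pics/l4.png',cv2.resize(im['color'][150:250,160:300,::-1],None,fx=5,fy=5,interpolation=cv2.INTER_CUBIC))
plan()
"
```

```text
t 12.2 q [-8. 12. 98. -0. 69. -2.] F [-5.43 -1.55  5.69] op 0.0352 pos [ 0.6321 -0.0173  0.0675] yaw 84.25
(0.6314, -0.0162, 0.065, 84.25) -> [ 0.1  -0.08  0.25] [ 0.1  0.1 -0. ]
t 12.25 q [-8. 12. 98. -0. 69. -2.] F [-4.37 -1.48  7.27] op 0.0352 pos [ 0.6321 -0.0173  0.0675] yaw 84.24
```

View pics/l4.png

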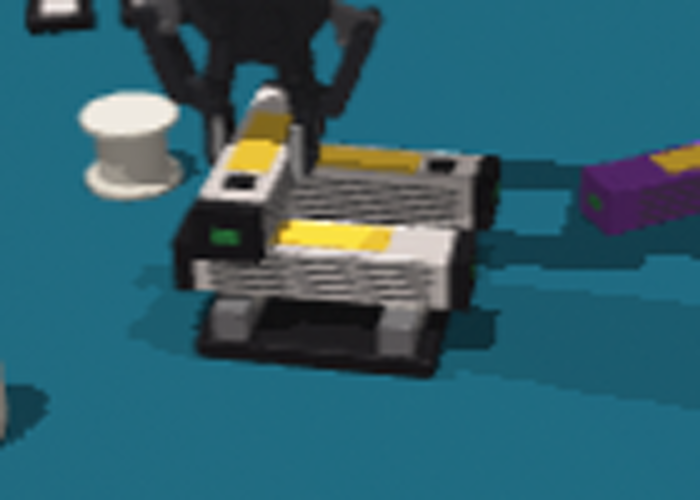

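Emit:
play_rows:
  motion:
    - [[0.6,0,0,0,0,0,0],[-0.2,0,0,0,0,0,0],[-0.2,0,0,0,0,0,0],[-0.2,0,0,0,0,0,0],[-0.2,0,0,-2,0,0,0],[-0.2,0,0,-5,0,0,0],[-0.2,0,0,-8,0,0,0],[-0.2,0,0,-8,0,0,0]]

```text
t: 13.25
tool_pos: [0.6347, -0.0175, 0.1528]
tool_rot: [2.324, 2.102, 0.008]
contact_force: [-0.7, -0.3, 0.5]
opening: 0.0514
```

```bash
python3 -c "
from h import *
plan((.4222,.3078,.13,84.8),(.4222,.3078,.05,84.8))"
```

```text
t 13.25 q [-8.  7. 95. -0. 77. -2.] F [-0.69 -0.32  0.49] op 0.0514 pos [ 0.6347 -0.0175  0.1528] yaw 84.24
(0.4222, 0.3078, 0.13, 84.8) -> [ 30.24 -24.43   2.  ] [ 0.5  0.1 -0.6]
(0.4222, 0.3078, 0.05, 84.8) -> [ 30.26 -24.5   10.  ] [ 0.5  0.1 -0.6]
```

Emit:
play_rows:
  motion:
    - [[-0.4,30.24,-24.43,2,0.5,0.1,-0.6],[-0.4,30.24,-24.43,2,0.5,0.1,-0.6],[-0.4,30.24,-24.43,2,0.5,0.1,-0.6],[-0.4,30.24,-24.43,2,0.5,0.1,-0.6],[-0.4,30.24,-24.43,2,0.5,0.1,-0.6],[-0.4,30.24,-24.43,2,0.5,0.1,-0.6],[-0.4,30.24,-24.43,2,0.5,0.1,-0.6],[-0.4,30.24,-24.43,5,0.5,0.1,-0.6],[-0.4,30.26,-24.5,8,0.5,0.1,-0.6],[-0.4,30.26,-24.5,10,0.5,0.1,-0.6],[-0.4,30.26,-24.5,10,0.5,0.1,-0.6],[-0.4,30.26,-24.5,10,0.5,0.1,-0.6]]

```text
t: 14.75
tool_pos: [0.423, 0.3077, 0.0507]
tool_rot: [2.319, 2.118, 0.002]
contact_force: [0.2, 0.5, -0.1]
opening: 0.0595
```

```bash
python3 -c "
from h import *
plan((.4222,.3078,.0045,84.8))
im=ctrl.get_image('top')
v=im['color'][:,:,::-1].copy()
draw(v,im,box(.6314,-.0162,84.25,.06,.09),(0,0,255))
cv2.imwrite('pics/l5.png',cv2.resize(v[100:220,200:360],None,fx=5,fy=5,interpolation=cv2.INTER_CUBIC))"
```

```text
t 14.75 q [ 28.  -0. 114.  -0.  66.  33.] F [ 0.21  0.5  -0.09] op 0.0595 pos [0.423  0.3077 0.0507] yaw 84.81
(0.4222, 0.3078, 0.0045, 84.8) -> [ 0.   -0.08  4.62] [ 0.1 -0.   0. ]
```

View pics/l5.png

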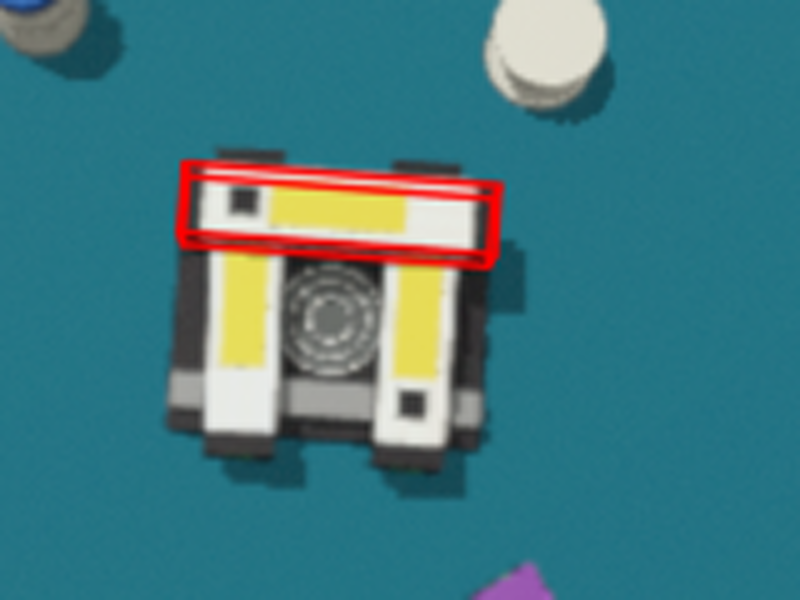

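Emit:
play_rows:
  motion:
    - [[-0.4,0,-0.08,2,0.1,0,0],[-0.4,0,-0.08,3.8,0.1,0,0],[-0.4,0,-0.08,4.6,0.1,0,0],[-0.4,0,-0.08,4.6,0.1,0,0],[0.6,0,-0.08,4.6,0.1,0,0],[0.6,0,-0.08,4.6,0.1,0,0],[0.6,0,-0.08,4.6,0.1,0,0],[0.6,0,-0.08,4.6,0.1,0,0],[0.6,0,-0.08,3.5,0.1,0,0],[0.6,0,-0.08,2.5,0.1,0,0],[0.6,0,-0.08,2.5,0.1,0,0],[0.6,0,-0.08,2.5,0.1,0,0]]

```text
t: 16.3
tool_pos: [0.4224, 0.308, 0.0261]
tool_rot: [-2.319, -2.119, -0.002]
contact_force: [0.7, 0.8, -2.2]
opening: 0.0354
```

```bash
python3 -c "
from h import *
plan((.4222,.3078,.15,84.8),(.5419,-.0072,.15,84.25))"
```

```text
t 16.3 q [ 28.   2. 115.   0.  63.  33.] F [ 0.74  0.84 -2.24] op 0.0354 pos [0.4224 0.308  0.0261] yaw 84.82
(0.4222, 0.3078, 0.15, 84.8) -> [-1.000e-02 -1.000e-02 -1.239e+01] [ 0.  -0.1  0. ]
(0.5419, -0.0072, 0.15, 84.25) -> [-30.3   14.76 -12.41] [ 0.  -0.1  0.6]
```

Light as well (2.2 N), as expected.

Emit:
play_rows:
  motion:
    - [[0.6,0,0,-3.5,0,0,0],[0.6,0,0,-7.5,0,0,0],[0.6,-3,1.5,-11,0,0,0],[0.6,-7,3.4,-12.4,0,0,0],[0.6,-11,5.4,-12.4,0,0,0.6],[0.6,-15,7.3,-12.4,0,0,0.6],[0.6,-19,9.3,-12.4,0,0,0.6],[0.6,-23,11.2,-12.4,0,0,0.6],[0.6,-27,13.2,-12.4,0,0,0.6],[0.6,-29.5,14.4,-12.4,0,0,0.6],[0.6,-30.3,14.76,-12.4,0,0,0.6],[0.6,-30.3,14.76,-12.4,0,0,0.6],[0.6,-30.3,14.76,-12.4,0,0,0.6]]

```text
t: 17.92
tool_pos: [0.5414, -0.0063, 0.1496]
tool_rot: [-2.329, -2.107, -0.002]
contact_force: [0.1, 0.2, -0.8]
opening: 0.0354
```

```bash
python3 -c "
from h import *
plan((.5419,-.0072,.07,84.25),(.5419,-.0072,.065,84.25))"
```

```text
t 17.93 q [ -9.  -5. 108.   0.  77.  -3.] F [ 0.11  0.23 -0.79] op 0.0354 pos [ 0.5414 -0.0063  0.1496] yaw 84.27
(0.5419, -0.0072, 0.07, 84.25) -> [-0.1   0.06  7.96] [-0.  -0.1  0. ]
(0.5419, -0.0072, 0.065, 84.25) -> [-0.1   0.06  8.46] [-0.  -0.1  0. ]
```

Emit:
play_rows:
  motion:
    - [[0.6,-0.1,0.03,3.5,0,0,0],[0.6,-0.1,0.03,6,0,0,0],[0.6,-0.1,0.03,7.5,0,0,0],[0.6,-0.1,0.03,7.9,0,0,0],[0.6,-0.1,0.03,8.1,0,0,0],[0.6,-0.1,0.03,8.2,0,0,0],[0.6,-0.1,0.03,8.25,0,0,0]]

```text
t: 18.8
tool_pos: [0.5422, -0.0073, 0.0679]
tool_rot: [2.33, 2.108, 0.003]
contact_force: [0.2, 1.1, -2.0]
opening: 0.035
```

Emit:
play_rows:
  motion:
    - [[0.6,0,0,0.05,0,0,0],[0.6,0,0,0.1,0,0,0],[0.6,0,0,0.15,0,0,0],[0.6,0,0,0.2,0,0,0],[0.6,0,0,0.2,0,0,0]]

```text
t: 19.42
tool_pos: [0.5422, -0.0073, 0.0659]
tool_rot: [2.33, 2.108, 0.003]
contact_force: [0.2, -0.5, -1.9]
opening: 0.035
```

Emit:
play_rows:
  motion:
    - [[0.6,0,0,0.05,0,0,0],[0.6,0,0,0.1,0,0,0],[0.6,0,0,0.13,0,0,0],[0.6,0,0,0.13,0,0,0]]

```text
t: 19.92
tool_pos: [0.5423, -0.0073, 0.0658]
tool_rot: [-2.329, -2.108, -0.002]
contact_force: [-5.3, 0.4, 7.5]
opening: 0.0353
```

Seated (force reversed to +7.5 N). Release and retreat.

Emit:
play_rows:
  motion:
    - [[0.6,0,0,0,0,0,0],[-0.2,0,0,0,0,0,0],[-0.2,0,0,0,0,0,0],[-0.2,0,0,0,0,0,0],[-0.2,0,0,-2,0,0,0],[-0.2,0,0,-5,0,0,0],[-0.2,0,0,-9,0,0,0],[-0.2,-6,0,-12,0,0,0],[-0.2,-12,0,-12,0,0,0],[-0.2,-18,0,-12,0,0,0],[-0.2,-24,0,-12,0,0,0],[-0.2,-30,0,-12,0,0,0],[-0.2,-30,0,-12,0,0,0]]

```text
t: 21.55
tool_pos: [0.5117, -0.3099, 0.1873]
tool_rot: [2.334, 2.1, 0.002]
contact_force: [-0.3, 1.2, -0.5]
opening: 0.0512
```

Run:
```python
from h import *
plan()
C=np.array([.58664,-.01171]);g=-5.75;e=np.array([np.cos(np.radians(g)),np.sin(np.radians(g))])
V=[]
for n,S in(("top",(slice(100,230),slice(180,350))),("side",(slice(140,270),slice(150,320)))):
    im=ctrl.get_image(n);v=im["color"][:,:,::-1].copy()
    if n=="top":
        for k in(1,-1):
            c=C+k*.045*e; o=ortho(im,c[0],c[1],.09,.09,.5);h=cv2.cvtColor(o,cv2.COLOR_RGB2HSV)
            m=(h[...,0]>18)&(h[...,0]<36)&(h[...,1]>90)&(h[...,2]>120)
            m[:130]=0;m[230:]=0
            r=rect(o,m,c[0],c[1],.09,.5);d=np.array(r[:2])-c;print(k,"err along cradle x,y mm",1000*(d@e),1000*(d@[-e[1],e[0]]),"yaw",r[2],r[3])
    w=v.copy()
    for k in(1,-1): draw(w,im,box(*(C+k*.045*e),84.25,.06,.09),(0,0,255))
    V+= [np.vstack([v[S],w[S]])]
q=np.hstack(V);cv2.imwrite("pics/fin.png",cv2.resize(q,None,fx=2.3,fy=2.3,interpolation=cv2.INTER_CUBIC))
```

```text
t 21.55 q [-38.   1.  99.   0.  80. -32.] F [-0.33  1.17 -0.5 ] op 0.0512 pos [ 0.5117 -0.3099  0.1873] yaw 83.97
1 err along cradle x,y mm 1.0674589192772628 0.6294619106191849 yaw 84.369316 [22.882017135620117, 67.91719055175781]
-1 err along cradle x,y mm 0.23474379913145813 -0.6445039467206364 yaw 84.14399 [22.510120391845703, 67.9384765625]
```

View pics/fin.png

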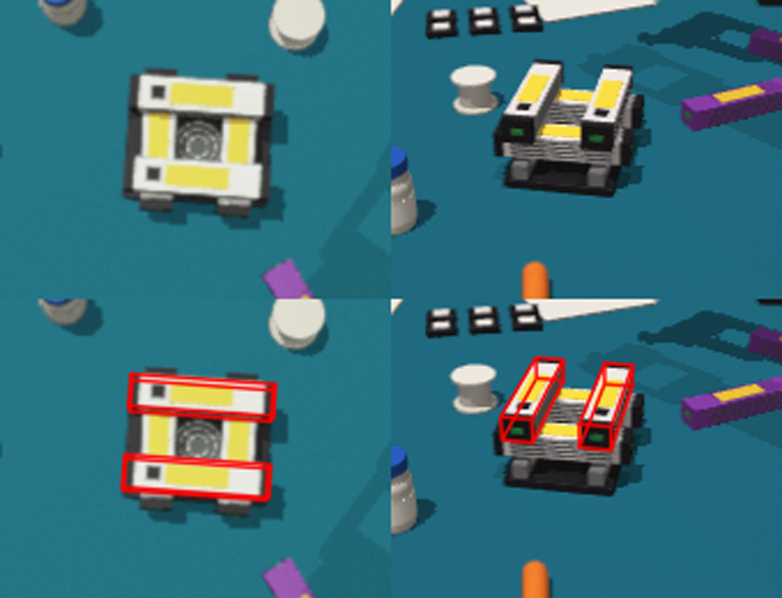

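```bash
python3 -c "
from station import ctrl
print(ctrl.finish_job())"
```

```text
the job is handed in; nothing more can be done
None
```

The crosswise stack is finished and handed in at about 21.7 s of the 72 s allowed.

- **Finding the heavy module:** I weighed each loose module by lifting it. The one at about (0.42, -0.35) m pulled about 6 N, so it is the potted one. The other two pulled about 1.7 and 2.2 N.
- **Placing:** The heavy module went onto the free white marks at low_2 first. The light ones then went to up_1 and up_2.
- **Setting down:** Each was lowered slowly until the wrist force showed it was resting, then released and the gripper lifted clear. The forces I read stayed below 8 N.
- **Final check:** In the top image both upper modules were within about 1.2 mm of their points, with yaw within about 0.2°. The heavy module lined up with low_2 in the image taken just after I placed it. I judged that one only by overlay and did not measure it again after the upper ones went on.
- **Other objects:** I never reached for the spool, jar or screwdriver. The spool and jar looked unmoved in the last pictures, but I did not measure them, and only the end of the screwdriver handle was in view.
- **Disagreements:** On the first light module, contact came about 3 mm higher than my tool height predicted, probably because I had gripped it about 2 mm higher than intended. A side image showed it lying flat before release.

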